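# Sweep the plate clean, then hold the loupe at the focus mark

### The job

With the scraper block, push the three copper chips off the inspection stand's plate into its grey chip tray, then stand the scraper back upright on the desk. Then pick up the loupe by its handle and hold it level and still with its lens centred over the brass insert in the plate, at the height of the red collar on the post, and finish while still holding it there. Keep the fingers and the loupe off the chips and the loupe off the stand, and leave the red collar and everything else where they are.

Things in the scene. Friction and masses are not known exactly. Their poses are not given: they have to be found in the camera images.
- stand: inspection stand, fixed to the desk. Origin on the desk under the plate's centre; z up, y to the robot's left give or take 0.35 rad. Aluminium plate 100 (x) x 120 (y) mm, top 24 mm above the desk, on a black foot 110 x 120 x 10. A steel post, 10 mm diameter, stands at x = +85, y = 0 (far side), its top 128 mm above the desk; it carries the red collar
- tray (a point): centre of the floor of the open grey chip tray, which lies against the plate's -y side (robot's right) and is part of the stand: stand y = -60 to -115, x = -65 to +65 mm, floor 5 mm and rim 14 mm above the desk
- insert (a point): centre of the brass insert (16 mm disc flush in the plate), at the plate's centre on its top face, 24 mm above the desk
- focus_mark (a point): centre of the red collar on the post (22 mm diameter, 8 mm high, a 7 mm pointer towards the plate); its height, 78 to 113 mm above the desk, marks where the middle of the lens must be held. It slides stiffly (3 N): do not knock it
- scraper: scraper block standing on the desk: blue base 26 (x) x 100 (y) x 24 mm high with a light wooden grip 20 (x) x 64 (y) on top, total height 56; 0.09 to 0.16 kg. Origin at the centre of its underside, z up; it pushes with its long sides (+x or -x face). Grip it from above across x
- scraper_grip (a point): grip point, in the middle of the wooden grip, 42 mm above the scraper's underside
- loupe: black reading loupe lying flat on the desk, 174 mm long; 0.08 to 0.15 kg. Origin on its underside at mid-length, x towards the lens, z up. Handle 18 mm wide (y) x 26 mm high from x = -85 to +19; ring 68 mm outside diameter, 14 mm thick, centred at x = +55, with a glass lens
- loupe_grip (a point): grip point on the handle, at x = -35, 20 mm above the loupe's underside; close across the loupe's y
- lens (a point): middle of the lens, 90 mm from the grip point along the loupe's x, 7 mm above the loupe's underside
- chip_a: copper chip, a loose L-shaped offcut 15x9 mm and 9 mm high lying on the plate; origin at the centre of its underside
- chip_b: copper chip, a loose L-shaped offcut 15x9 mm and 9 mm high lying on the plate; origin at the centre of its underside
- chip_c: copper chip, a loose L-shaped offcut 15x9 mm and 9 mm high lying on the plate; origin at the centre of its underside
- cream_jar: white and pink round jar, 52 across, 60 high mm, a bystander to leave alone, loose; origin under its middle
- test_board: green circuit board, 52x78 mm, a bystander to leave alone, loose; origin under its middle
There are look-alikes about, which are no part of the job. What is shaped like the scraper but green is not meant.

How it is judged:
On the way, in this order (a step that is already met when the one before it is completed fails the run):
1. all three chips swept into the chip tray (y of chip_a in the frame of stand between -0.116 and -0.058 m and x of chip_a in the frame of stand between -0.065 and 0.065 m and z of each of chip_a, chip_b, chip_c in the frame of stand below 0.0225 m and y of chip_b in the frame of stand between -0.116 and -0.058 m and x of chip_b in the frame of stand between -0.065 and 0.065 m and y of chip_c in the frame of stand between -0.116 and -0.058 m and x of chip_c in the frame of stand between -0.065 and 0.065 m), for 0.2 s.
2. scraper standing on the desk, let go (height (world z) of scraper below 0.0042 m and angle between scraper's own z axis and vertical below 0.1 rad and linear speed of scraper below 0.02 m/s and contact force between the fingers and scraper below 0.3 N), for 0.2 s.
3. loupe held level at the focus mark over the insert (horizontal distance between lens and insert below 0.01 m and z of lens in the frame of focus_mark between -0.007 and 0.007 m and angle between loupe's own z axis and vertical below 0.1 rad and contact force between the fingers and loupe above 1 N and linear speed of loupe below 0.02 m/s and contact force between loupe and stand below 0.2 N and contact force between loupe and scraper below 0.2 N), for 0.3 s.
At the end, for the whole second after the job is handed in: Chips lie in the tray; the scraper stands upright on the desk, let go; the fingers hold the loupe still, level within 0.1 rad, lens within 10 mm of the insert seen from above and within 7 mm of the red collar's height, touching neither stand nor scraper (all of step 1 and all of step 2 and all of step 3); the arm keeps its last pose, push and grip.
It fails at once if fingers or loupe touch a chip (contact force between any of the fingers, loupe and chip_a above 0.5 N or contact force between any of the fingers, loupe and chip_b above 0.5 N or contact force between any of the fingers, loupe and chip_c above 0.5 N).
It fails at once if the loupe knocks the stand (contact force between loupe and stand above 1 N).
It fails at once if the red collar is shifted by more than 4 mm (distance of focus_mark from where it was at the start of the episode above 0.004 m).
It fails at once if a bystander is moved by more than 20 mm (distance of any of cream_jar, test_board from where it was at the start of the episode above 0.02 m).
It also fails if it takes over 64 s, if anything falls off the work surface, if the arm or the gripper's body presses on something with over 40 N, if the wrist force passes 120 N, or if a joint passes its speed limit or range.

### The arm

A 6-joint arm with a two-finger parallel gripper is mounted at the origin on a cart in front of the work surface, level with it; the furniture and walls round the work are solid. World frame = base frame: x ahead of the robot, y to its left, z up, the work surface at z = 0. Lengths are in m, angles in rad, forces in N, time in s.
With the tool pointing down it reaches from about 0.325 to 0.875 m from the base axis. Payload 4.4 kg.
Tool frame: the origin (TCP) lies on the centre line of the jaws, within the pads' length; the fingertips stand env.finger_overhang ahead of it and the grasp point (between the pads) lies 8 mm behind it (env.finger_overhang is the distance from the TCP to the fingertips, in m); z points along the fingers, y is the direction in which the jaws open and shut (so a half turn about z gives the same grasp; the last joint's range is limited). The gripper opens to 85 mm and grips with 20 to 120 N. Pads are 22 mm wide; open, the fingers measure 114 mm over their backs; the gripper's body (76 mm by 85 mm) begins 54 mm behind the grasp point. The pads swing forward as they close: fully open they stand 13 mm farther back than shut.
Start: joints at [-1.48, 0.207, 1.542, -0, 1.393, -0.15], TCP at [0.137, -0.558, 0.242] pointing down, gripper open.
Joint ranges: [-2.73, 2.73], [-0.86, 2.22], [0.23, 2.46], [-1.11, 4.25], [0.08, 2.63], [-2.82, 2.82]. Speed limits (rad/s): [2.79, 2.79, 3.14, 3.14, 3.14, 3.14].

### API

Orientations are given as a unit quaternion [w, x, y, z].
In Python, from station import env gives the robot as it stands.
- The arm moves only by the tool carry_out, never from a script. Its argument "deltas" is a list of rows, each a list of 7 numbers: the shift along the tool's x, y, z in mm, then the turn, a rotation vector about the tool's x, y, z in rad, then the opening, from 0 (shut) to 1 (fully open). In form: [[tx, ty, tz, ax, ay, az, gripper], ...]. A call has 1 to 20 rows; each row is the pose to reach, as a shift and turn from the pose commanded when the call began, along the tool's axes at that moment; what a row does not reach only later rows make up. A row lasts 1/12 s, in which the tool goes at most 41.7 mm and 7.16 degrees, less where a joint would pass 70% of its speed; a pose out of reach is approached as far as the arm can. A call with a gripper value outside its range is refused whole. The fingers move at their own pace and stop on an object; the grip force is fixed at half the most. Time passes only in rows, so rows that repeat a pose let the fingers close. It gives the time, the measured TCP pose, the force and the opening at its end, in the units of the state.
- env.read_state(): the state, without advancing time (a new reading comes with each control period).
- env.grab_frame(name): name is "side" or "top"; returns the picture (480x640x3 uint8, blue, green, red); there is no depth.
- env.camera_info(name): a dict with "intrinsics" (3x3 intrinsics, pixels), "pose" (4x4, takes a point from camera to world coordinates). Camera axes: x right, y down, z forward; pixel columns grow to the right and rows downward; lengths in m; the calibration is good to about 2 mm. A picture is of the moment at which its call begins. camera_info takes no time and is no camera call.
- env.finish_job(): hands the job in, once; it reports no verdict.
The state is a dict: "t": time; "joint_positions": joint angles; "joint_vel": joint speeds; "joint_torque": joint torques, N m; "tcp_pos": TCP position; "orientation": TCP orientation; "contact_force": force on the tool from outside, world axes, zero at the start; "ft_torque": the same for the moment, N m; "gripper_width": opening from 0.0 (shut) to 1.0 (fully open).
Only numpy, scipy, OpenCV 4.12 (cv2) and the standard library are available. Lean on these libraries where they do the work, as an engineer would, in place of code of your own. Each camera call takes 0.05 s, during which the arm holds its last target.

## Working session

There is one attempt and no reset: what is moved stays moved. The work goes in short steps, Python scripts to look and compute and a tool call to move; the robot and the scene stay as the last step left them, time stands still between calls to the robot, and variables do not carry over. Pictures are saved under pics/ and viewed, and the job is handed in when it is done.

Besides the shell and the picture viewer there is one more tool, called after "Emit:" as name(argument=value, ...) on one line, values as JSON. carry_out: Moves the arm, as the interface text tells. Its arguments: {"type":"object","properties":{"deltas":{"type":"array"}},"required":["deltas"]}

```bash
ls; mkdir -p pics
python3 - <<'E'
from station import env
import cv2,numpy as np
np.set_printoptions(precision=4,suppress=True)
for n in("top","side"):
    cv2.imwrite(f"pics/{n}0.png",env.grab_frame(n)); i=env.camera_info(n); print(n,np.array(i["intrinsics"]),np.array(i["pose"]))
print(env.read_state(),env.finger_overhang)
E
```

```text
pics
top [[585.8425   0.     322.4956]
 [  0.     585.8425 237.9222]
 [  0.       0.       1.    ]] [[-0.0018 -0.9858  0.168   0.2812]
 [-1.      0.0007 -0.0069 -0.0621]
 [ 0.0067 -0.168  -0.9858  1.3844]
 [ 0.      0.      0.      1.    ]]
side [[508.3353   0.     316.4462]
 [  0.     508.3353 241.5021]
 [  0.       0.       1.    ]] [[-0.8968 -0.2762  0.3456  0.1014]
 [-0.4423  0.5417 -0.7148  0.773 ]
 [ 0.0102 -0.7939 -0.6079  0.8233]
 [ 0.      0.      0.      1.    ]]
{'t': 0.1, 'joint_positions': array([-1.4805,  0.2074,  1.5428, -0.    ,  1.3935, -0.1505]), 'joint_vel': array([-0.0003, -0.0001, -0.0036, -0.001 , -0.0001, -0.0006]), 'joint_torque': array([ -0.0009, -38.4092, -29.2549,  -0.0004,   0.0049,   0.    ]), 'tcp_pos': array([ 0.1371, -0.5577,  0.2412]), 'orientation': array([-0.001 ,  0.9928,  0.1201,  0.    ]), 'contact_force': array([-0.3787, -0.4055, -0.3128]), 'ft_torque': array([0.0008, 0.0384, 0.0165]), 'gripper_width': 1.0010377090669167} 0.011
```

View pics/top0.png

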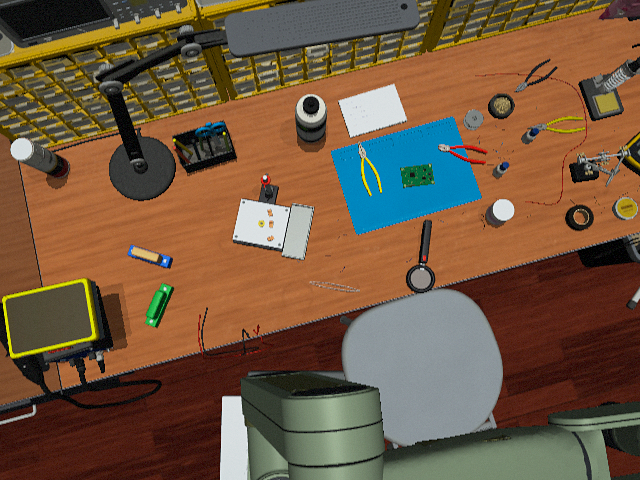

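View pics/side0.png

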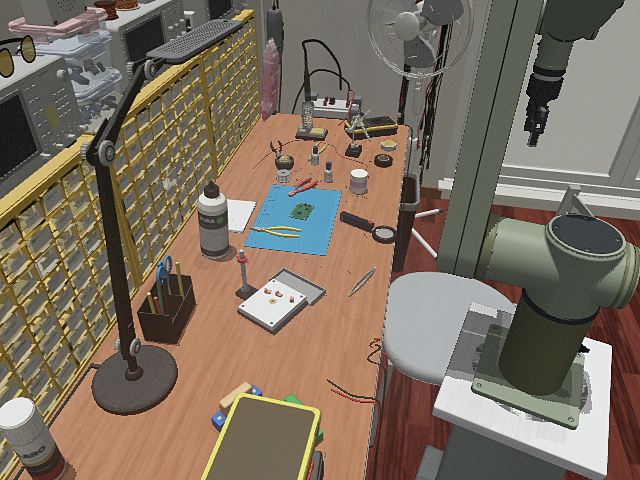

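The blue scraper is at about top (150,256) and its green look-alike at (159,305). The stand is at (262,223), the loupe at (422,262), the board at (418,175) and the jar at (500,211). The blue one fits the description. I'll confirm it in enlarged crops and measure.

```bash
cat > h.py <<'E'
from station import env
import cv2,numpy as np
np.set_printoptions(precision=4,suppress=True)
def cam(n):
    i=env.camera_info(n); return np.array(i["intrinsics"]),np.array(i["pose"])
def ray(n,uv,z):
    K,P=cam(n); uv=np.atleast_2d(uv).astype(float)
    d=np.c_[uv,np.ones(len(uv))]@np.linalg.inv(K).T@P[:3,:3].T
    o=P[:3,3]; s=(z-o[2])/d[:,2]; return o+d*s[:,None]
def proj(n,X):
    K,P=cam(n); X=np.atleast_2d(X); c=(X-P[:3,3])@P[:3,:3]; p=c@K.T; return p[:,:2]/p[:,2:]
def crop(n,box,f,out,src=None):
    im=env.grab_frame(n) if src is None else cv2.imread(src)
    a,b,c,d=box; cv2.imwrite(out,cv2.resize(im[b:d,a:c],None,fx=f,fy=f,interpolation=cv2.INTER_CUBIC)); return im
E
python3 - <<'E'
from h import *
A=cv2.imread("pics/top0.png")
c1=cv2.resize(A[235:335,115:195],None,fx=5,fy=5,interpolation=cv2.INTER_CUBIC)
cv2.imwrite("pics/c1.png",c1)
crop("top",(225,165,325,265),6,"pics/c2.png","pics/top0.png")
crop("top",(390,210,470,300),6,"pics/c3.png","pics/top0.png")
crop("side",(225,240,335,340),6,"pics/c4.png","pics/side0.png")
crop("side",(200,370,330,450),5,"pics/c5.png","pics/side0.png")
E
```

```text
(no output)
```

View pics/c1.png

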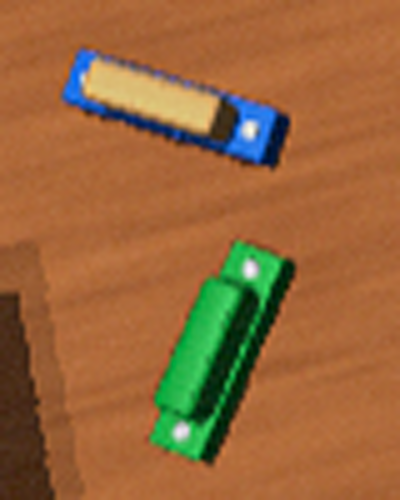

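View pics/c2.png

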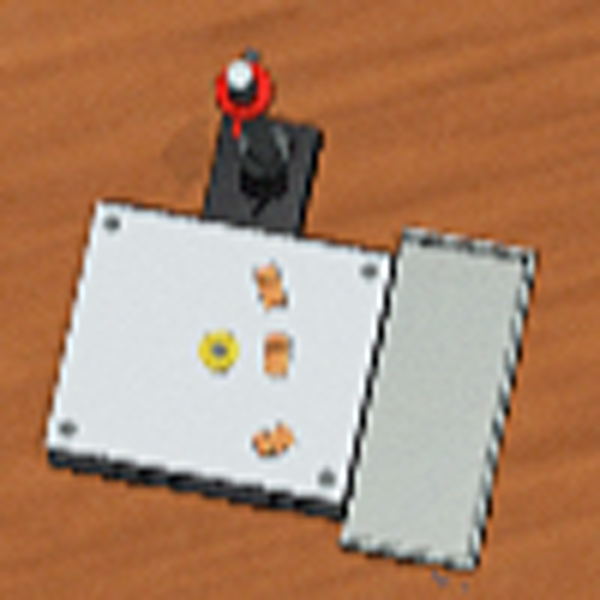

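View pics/c3.png

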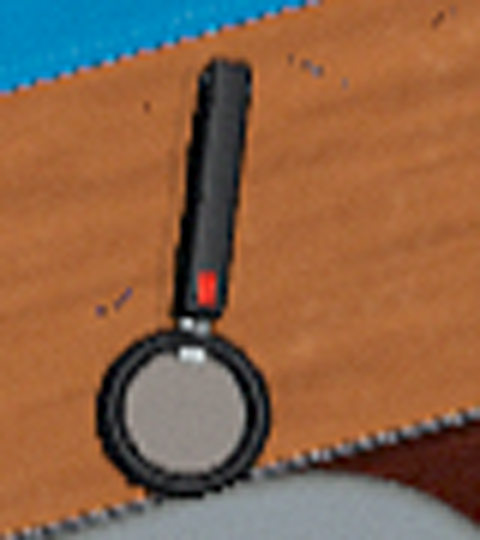

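View pics/c4.png

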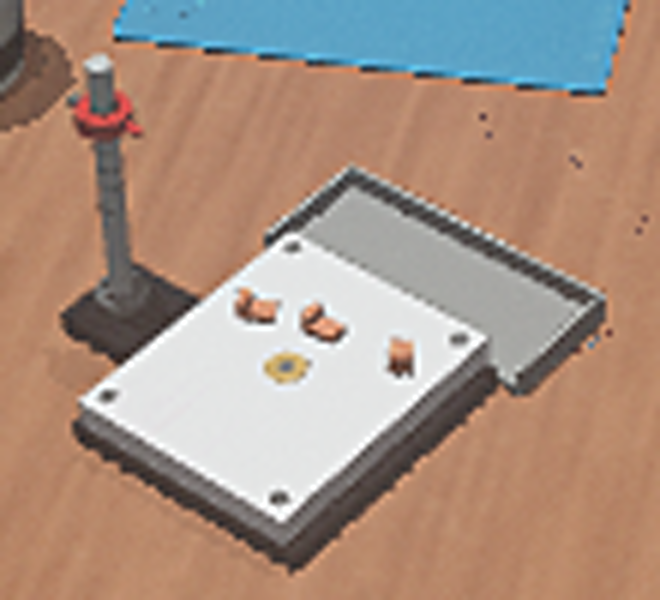

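View pics/c5.png

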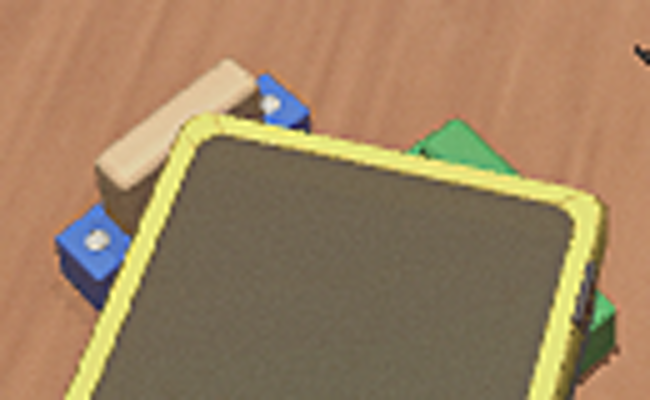

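The crops confirm it: the blue base with wooden grip at top (150,256) is the scraper, and the all-green one is not meant. Chips lie in a column just on the tray side of the insert. The collar is at about (265,180). Next I measure.

```bash
cat > meas.py <<'E'
from h import *
A=cv2.imread("pics/top0.png");B=cv2.imread("pics/side0.png")
def hsv(im,lo,hi,box):
    h=cv2.cvtColor(im,cv2.COLOR_BGR2HSV); m=cv2.inRange(h,np.array(lo),np.array(hi)); k=np.zeros_like(m); a,b,c,d=box; k[b:d,a:c]=m[b:d,a:c]; return k
def blobs(m,amin=5):
    n,l,s,c=cv2.connectedComponentsWithStats(m); return [(s[i,4],c[i]) for i in range(1,n) if s[i,4]>=amin]
def rect(m,n,z):
    c=max(cv2.findContours(m,cv2.RETR_EXTERNAL,cv2.CHAIN_APPROX_NONE)[0],key=cv2.contourArea)
    W=ray(n,c[:,0,:],z)[:,:2]; r=cv2.minAreaRect((W*1000).astype(np.float32)); return r, cv2.boxPoints(r)
if __name__=="__main__":
    for n,im,bx in(("top",A,(225,190,325,265)),("side",B,(230,265,315,335))):
        m=hsv(im,(0,0,200),(180,45,255),bx); r,b=rect(m,n,.024); print(n,"plate",r); print(b)
        m=hsv(im,(20,120,120),(35,255,255),bx)
        for a,c in blobs(m): print(" insert",a,c,ray(n,c,.024))
        m=hsv(im,(4,90,120),(16,255,255),(bx[0]+10,bx[1]+15,bx[0]+52,bx[3]))
        for a,c in blobs(m): print(" chip",a,c,ray(n,c,.028))
    mt=hsv(A,(0,180,120),(4,255,255),(250,165,280,195)); ms=hsv(B,(0,150,100),(6,255,255),(230,245,260,268))
    for nm,m in(("t",mt),("s",ms)): print("red",nm,blobs(m),cv2.boundingRect(m))
    m=hsv(A,(100,120,60),(125,255,255),(120,240,180,275)); print("scr base",rect(m,"top",.024))
    m=hsv(A,(10,40,150),(30,160,255),(125,240,170,265)); print("grip",rect(m,"top",.056), blobs(m))
    m=hsv(A,(0,0,90),(180,60,190),(408,265,435,292)); print("lens",blobs(m,50),[ray("top",c,.008) for a,c in blobs(m,50)])
    m=hsv(A,(0,0,0),(180,255,75),(415,218,435,264)); print("handle",rect(m,"top",.026))
    m=hsv(A,(0,0,0),(180,255,75),(400,218,440,295)); m=cv2.morphologyEx(m,cv2.MORPH_CLOSE,np.ones((3,3)))
    print("loupe",rect(m,"top",.014))
E
python3 meas.py
```

```text
top plate ((548.8157348632812, 73.56021118164062), (118.7042236328125, 96.90962219238281), 79.40687561035156)
[[490.2758  24.1272]
 [585.5339   6.312 ]
 [607.3557 122.9932]
 [512.0976 140.8084]]
 insert 24 [261.0417 223.25  ] [[0.5483 0.0736 0.024 ]]
 chip 51 [236.1176 211.5882] [[0.5757 0.1325 0.028 ]]
 chip 22 [269.5909 212.2727] [[0.574  0.0534 0.028 ]]
 chip 21 [270.4286 223.5238] [[0.5469 0.0511 0.028 ]]
 chip 20 [270.25 237.8 ] [[0.5127 0.051  0.028 ]]
 chip 748 [253.9198 255.4412] [[0.471  0.0886 0.028 ]]
side plate ((547.1102905273438, 74.7785415649414), (118.66276550292969, 98.92980194091797), 79.17362213134766)
[[487.3814  25.7944]
 [584.5504   7.212 ]
 [606.8392 123.7627]
 [509.6702 142.345 ]]
 insert 12 [272.     300.5833] [[0.5482 0.074  0.024 ]]
 chip 18 [240.7222 283.3889] [[0.6393 0.0609 0.028 ]]
 chip 138 [257.0652 283.0072] [[0.6062 0.0427 0.028 ]]
 chip 18 [267.2778 290.5   ] [[0.5721 0.0539 0.028 ]]
 chip 16 [278.0625 293.25  ] [[0.5457 0.0507 0.028 ]]
 chip 16 [241.1875 300.8125] [[0.6068 0.1091 0.028 ]]
 chip 332 [250.5723 327.8283] [[0.5449 0.1686 0.028 ]]
 chi
[... 618 characters left out ...]
, 360.7366],
       [471.5388, 366.8662]], dtype=float32)) [(np.int32(209), array([144.7847, 253.6651]))]
lens [(np.int32(321), array([420.3988, 278.5171]))] [array([[ 0.4185, -0.3025,  0.008 ]])]
handle (((503.7535095214844, -312.0756530761719), (21.47238540649414, 104.60326385498047), 81.66510009765625), array([[ 450.448 , -315.1169],
       [ 553.9464, -330.28  ],
       [ 557.059 , -309.0344],
       [ 453.5607, -293.8713]], dtype=float32))
loupe (((471.08734130859375, -301.88861083984375), (65.86428833007812, 174.7824249267578), 88.52328491210938), array([[ 382.8765, -332.5577],
       [ 557.6008, -337.062 ],
       [ 559.2982, -271.2195],
       [ 384.5739, -266.7153]], dtype=float32))
```

Stand ≈ (0.548, 0.074), yaw ≈ −0.185; scraper ≈ (0.472, 0.334). Next I refine the collar height and the loupe axis.

Run:
```python
from meas import *
from scipy.optimize import least_squares
yaw=-0.186;o=np.array([.548,.074]);R=np.array([[np.cos(yaw),-np.sin(yaw)],[np.sin(yaw),np.cos(yaw)]])
p=o+R@[.085,0]; pc=o+R@[.083,0]; print("post",p)
print("post top z.128",proj("top",[*p,.128]),proj("side",[*p,.128]))
for z in np.arange(.080,.114,.004): print(round(z,3),proj("top",[*pc,z])[0],proj("side",[*pc,z])[0])
print("lim side"); 
ms=hsv(B,(0,120,80),(8,255,255),(230,245,260,268)); mt=hsv(A,(0,120,80),(8,255,255),(250,165,280,195)); print(ms[250:268,234:254]//255); print(mt[172:192,258:274]//255)
g=cv2.cvtColor(A,cv2.COLOR_BGR2GRAY); print(g[218:266:3,418:436])
for c in [(0.574,.0535),(.5465,.051),(.5127,.051)]: print("chip stand",R.T@(np.array(c)-o))
print("meter corner z.1/.15",ray("top",[(95,282),(105,340)],.1),ray("top",[(95,282),(105,340)],.15), "green",ray("top",[(159,300),(168,287)],.05))
```

```text
post [0.6315 0.0583]
post top z.128 [[264.0092 177.2884]] [[240.7076 249.887 ]]
0.08 [265.7542 183.7698] [243.0675 266.9273]
0.084 [265.5989 183.3166] [242.9295 265.5686]
0.088 [265.4427 182.8606] [242.7909 264.2042]
0.092 [265.2856 182.402 ] [242.6518 262.8339]
0.096 [265.1276 181.9406] [242.512  261.4578]
0.1 [264.9686 181.4765] [242.3717 260.0757]
0.104 [264.8086 181.0096] [242.2307 258.6877]
0.108 [264.6478 180.5399] [242.0891 257.2937]
0.112 [264.4859 180.0674] [241.9469 255.8937]
lim side
[[0 0 0 0 0 0 0 0 0 0 0 0 0 0 0 0 0 0 0 0]
 [0 0 0 0 0 0 0 0 0 0 0 0 0 0 0 0 0 0 0 0]
 [0 0 0 0 0 0 0 0 0 0 0 0 0 0 0 0 0 0 0 0]
 [0 0 0 0 0 0 0 0 0 0 0 0 0 0 0 0 0 0 0 0]
 [0 0 0 0 0 0 0 0 0 0 0 0 0 0 0 0 0 0 0 0]
 [0 0 0 0 0 1 0 0 0 0 1 1 0 0 0 0 0 0 0 0]
 [0 0 0 0 0 1 0 0 0 0 1 1 1 0 0 0 0 0 0 0]
 [0 0 0 0 1 1 0 0 0 0 0 1 1 0 0 0 0 0 0 0]
 [0 0 0 1 1 1 0 0 0 0 1 1 1 0 0 0 0 0 0 0]
 [0 0 0 0 1 1 1 1 1 1 1 1 0 0 0 0 0 0 0 0]
 [0 0 0 1 0 1 1 1 1 1 1 0 1 1 0 0 0 0 0 0]
 [0 0 0 0 0 0 0 0 0 0 0 0 0 1 1 0 0 0 0 0]
 [0 0 0 0 0 0 0 0 0 1 0 0 0 0 0 0 0 0 0 0]
 [0 0 0 0 0 0 0 0 0 0 0 0 0 0 0 0 0 0 0 0
[... 1637 characters left out ...]
12   2  33  82  68  62  59  51  23 114 123 125 122 117 121 117]
 [118  46   2  11  54  78  70  59  59  50  33 121 114 113 114 119 115 117]
 [110  25   4  17  76  72  67  57  59  31  83 129 118 122 122 117 118 117]
 [117  12   2  40  79 120 102 115  51  22 118 126 119 120 121 118 122 120]
 [ 83   0  10  59  61  90  81  74  44  33 126 119 119 122 118 117 118 119]
 [ 93  40 141 200  69  81  76  38  93 117 119 115 113 119 117 116 119 118]]
chip stand [ 0.0293 -0.0153]
chip stand [ 0.0028 -0.0229]
chip stand [-0.0304 -0.0291]
meter corner z.1/.15 [[0.4025 0.4273 0.1   ]
 [0.2773 0.3979 0.1   ]] [[0.3978 0.4083 0.15  ]
 [0.2774 0.38   0.15  ]] green [[0.3662 0.2992 0.05  ]
 [0.3956 0.2801 0.05  ]]
```

Run:
```python
from meas import *
B2=cv2.imread("pics/side0.png"); a=B2[246:270,230:256]
cv2.imwrite("pics/c6.png",cv2.resize(a,None,fx=22,fy=22,interpolation=cv2.INTER_NEAREST))
yaw=-0.186;o=np.array([.548,.074]);R=np.array([[np.cos(yaw),-np.sin(yaw)],[np.sin(yaw),np.cos(yaw)]])
t=np.linspace(0,6.283,60)
for z in(.098,.101,.104,.107):
    e=[]
    for dz in(-.004,.004):
        P=np.array([[*(o+R@[.085+.011*np.cos(k),.011*np.sin(k)]),z+dz] for k in t]); q=proj("side",P); e.append((q.min(0),q.max(0)))
    tip=proj("side",[*(o+R@[.067,0]),z])
    print(z,"top rim",e[1],"bot rim",e[0],"tip",tip)
```

```text
0.098 top rim (array([236.6672, 255.9243]), array([246.6101, 262.1951])) bot rim (array([236.972 , 258.6797]), array([246.8719, 264.9661])) tip [[247.718  263.5794]]
0.101 top rim (array([236.5522, 254.8849]), array([246.5114, 261.1497])) bot rim (array([236.858 , 257.6492]), array([246.774 , 263.9298])) tip [[247.6205 262.5388]]
0.104 top rim (array([236.4368, 253.8422]), array([246.4123, 260.101 ])) bot rim (array([236.7437, 256.6153]), array([246.6758, 262.8901])) tip [[247.5225 261.4948]]
0.107 top rim (array([236.3211, 252.7962]), array([246.313 , 259.0488])) bot rim (array([236.6289, 255.5782]), array([246.5772, 261.847 ])) tip [[247.4243 260.4474]]
```

View pics/c6.png

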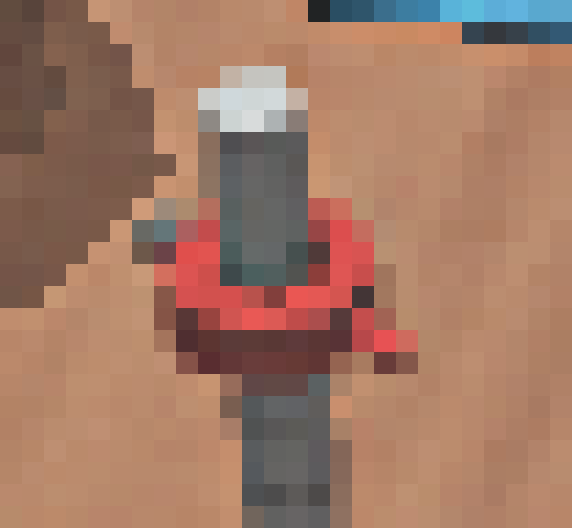

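Collar height ≈ 0.1035 m. I'll write the delta helper and get the first moves.

```bash
cat > d.py <<'E'
from h import *
from scipy.spatial.transform import Rotation as Ro
def delta(*targets):
    s=env.read_state(); w,x,y,z=s["orientation"]; R=Ro.from_quat([x,y,z,w]); p=s["tcp_pos"]
    print("now",p,"yaw",np.arctan2(*R.as_matrix()[[1,0],0]),"tilt",np.arccos(-R.as_matrix()[2,2]),"t",s["t"],"g",s["gripper_width"],"F",s["contact_force"],"q",s["joint_positions"])
    for X,Y,Z,th in targets:
        T=Ro.from_matrix(np.array([[np.cos(th),np.sin(th),0],[np.sin(th),-np.cos(th),0],[0,0,-1]]).astype(float))
        print(np.round(R.inv().apply(np.array([X,Y,Z])-p)*1000,1),np.round((R.inv()*T).as_rotvec(),4))
E
python3 - <<'E'
from d import *
a=ray("top",[(427.4,230),(425.0,251)],.026)[:,:2]; L=ray("top",(420.4,278.5),.008)[0,:2]
for p in a: v=L-p; print("axis",v/np.linalg.norm(v),np.linalg.norm(v))
v=L-a[0]; v/=np.linalg.norm(v); print("grip",L-.09*v,"yaw",np.arctan2(v[1],v[0]))
delta((.5,-.1,.241,.8),(.4725,.3345,.13,1.27),(.4725,.3345,.041,1.27))
E
```

```text
axis [-0.9891  0.1474] 0.11421073367245858
axis [-0.9886  0.1509] 0.06360195801061744
grip [ 0.5076 -0.3157] yaw 2.993666693641121
now [ 0.1371 -0.5577  0.2412] yaw 0.24078468380284263 tilt 0.0021003197052301597 t 0.1 g 1.0010377090669167 F [-0.3787 -0.4055 -0.3128] q [-1.4805  0.2074  1.5428 -0.      1.3935 -0.1505]
[ 461.6 -358.     1.1] [-0.0019 -0.0009 -0.5592]
[ 538.5 -786.3  113. ] [-0.0017 -0.0013 -1.0292]
[ 538.5 -786.1  202. ] [-0.0017 -0.0013 -1.0292]
```

Emit:
carry_out(deltas=[[461,-358,0,0,0,-0.56,0.5],[461,-358,0,0,0,-0.56,0.5],[461,-358,0,0,0,-0.56,0.5],[461,-358,0,0,0,-0.56,0.5],[461,-358,0,0,0,-0.56,0.5],[461,-358,0,0,0,-0.56,0.5],[461,-358,0,0,0,-0.56,0.5],[461,-358,0,0,0,-0.56,0.5],[461,-358,0,0,0,-0.56,0.5],[461,-358,0,0,0,-0.56,0.5],[461,-358,0,0,0,-0.56,0.5],[461,-358,0,0,0,-0.56,0.5],[461,-358,0,0,0,-0.56,0.5],[461,-358,0,0,0,-0.56,0.5],[538,-786,60,0,0,-1.03,0.5],[538,-786,60,0,0,-1.03,0.5],[538,-786,60,0,0,-1.03,0.5],[538,-786,60,0,0,-1.03,0.5],[538,-786,60,0,0,-1.03,0.5],[538,-786,60,0,0,-1.03,0.5]])

```text
t: 1.77
tcp_pos: [0.4829, 0.148, 0.2075]
orientation: [-0.0, 0.805, 0.594, -0.0]
contact_force: [1.5, -0.8, 0.3]
gripper_width: 0.501
```

Run:
```python
from d import *
delta((.4725,.3345,.13,1.27),(.4725,.3345,.041,1.27))
```

```text
now [0.4829 0.148  0.2075] yaw 1.2709926232960402 tilt 0.0006045122111150192 t 1.7667 g 0.5012226689274002 F [ 1.5091 -0.813   0.2765] q [ 0.126   0.0906  1.7489 -0.0001  1.3027  0.4258]
[175.1 -65.   77.5] [-0.0005  0.0003  0.001 ]
[175.1 -64.9 166.5] [-0.0005  0.0003  0.001 ]
```

Emit:
carry_out(deltas=[[175,-65,60,0,0,0,0.5],[175,-65,77,0,0,0,0.5],[175,-65,77,0,0,0,0.5],[175,-65,77,0,0,0,0.5],[175,-65,77,0,0,0,0.5],[175,-65,77,0,0,0,0.5],[175,-65,77,0,0,0,0.5],[175,-65,77,0,0,0,0.5],[175,-65,77,0,0,0,0.5]])

```text
t: 2.52
tcp_pos: [0.474, 0.3315, 0.1317]
orientation: [0.0, 0.805, 0.593, 0.0]
contact_force: [-0.5, -0.6, -0.1]
gripper_width: 0.502
```

Run:
```python
from d import *
im=crop("top",(100,200,220,320),5,"pics/c7.png")
crop("side",(180,330,340,450),5,"pics/c8.png")
delta((.4725,.3345,.13,1.27),(.4725,.3345,.041,1.27))
```

```text
now [0.4743 0.3314 0.1321] yaw 1.2688590300750018 tilt 0.001482728912592484 t 2.6167 g 0.5025649629463231 F [ 0.2398 -0.5261 -0.6709] q [ 0.4605  0.325   1.6353 -0.0002  1.1798  0.7625]
[ 2.4 -2.6  2.1] [ 0.0012 -0.0009 -0.0011]
[ 2.3 -2.7 91.1] [ 0.0012 -0.0009 -0.0011]
```

View pics/c7.png

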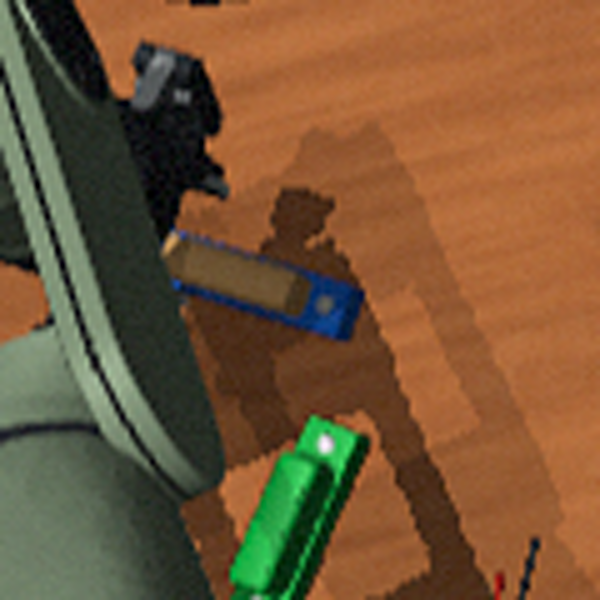

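View pics/c8.png

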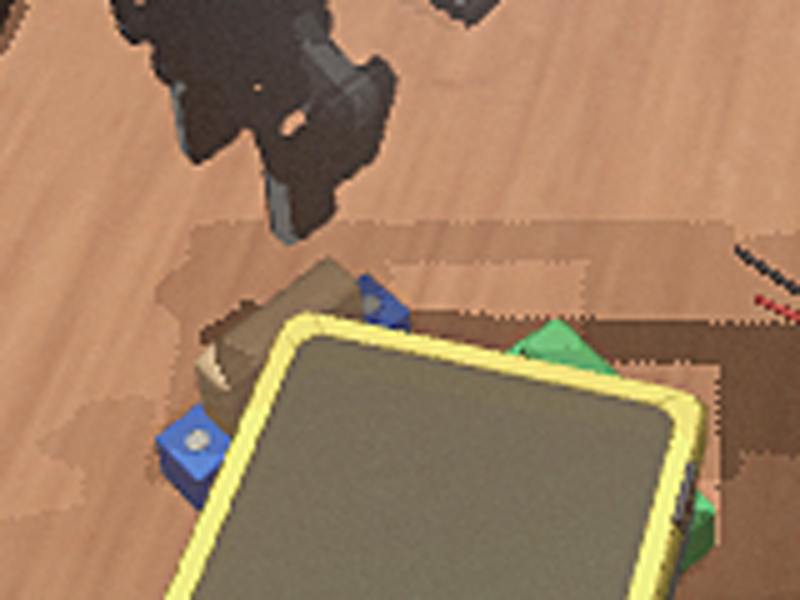

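The gripper is above the scraper and clear of the green block and the meter, so I descend and grip.

Emit:
carry_out(deltas=[[2,-3,25,0,0,0,0.5],[2,-3,50,0,0,0,0.5],[2,-3,70,0,0,0,0.5],[2,-3,85,0,0,0,0.5],[2,-3,91,0,0,0,0.5],[2,-3,91,0,0,0,0.5],[2,-3,91,0,0,0,0.5],[2,-3,91,0,0,0,0],[2,-3,91,0,0,0,0],[2,-3,91,0,0,0,0],[2,-3,91,0,0,0,0],[2,-3,91,0,0,0,0],[2,-3,91,0,0,0,0],[2,-3,91,0,0,0,0]])

```text
t: 3.78
tcp_pos: [0.4724, 0.3358, 0.0418]
orientation: [0.0, 0.805, 0.594, 0.001]
contact_force: [-1.0, -0.6, 5.1]
gripper_width: 0.222
```

Run:
```python
from d import *
delta((.4725,.3345,.13,1.27))
```

```text
now [0.4724 0.3358 0.0418] yaw 1.2708827141991403 tilt 0.0029594965724818135 t 3.7833 g 0.22200723815848578 F [-0.9654 -0.6341  5.1406] q [ 0.4688  0.4525  1.6782 -0.0004  1.0079  0.7689]
[ -1.    0.7 -88.2] [ 0.0023 -0.0018  0.0009]
```

```bash
cat > st.py <<'E'
from d import *
yaw=-0.186;o=np.array([.548,.074]);R2=np.array([[np.cos(yaw),-np.sin(yaw)],[np.sin(yaw),np.cos(yaw)]])
def S(x,y): return tuple(o+R2@[x,y])
E
python3 - <<'E'
from st import *
delta((.4724,.3358,.15,1.27),(*S(0,.038),.15,-.186),(*S(0,.038),.072,-.186))
E
```

```text
now [0.4724 0.3358 0.0418] yaw 1.2708827141991403 tilt 0.0029594965724818135 t 3.7833 g 0.22200723815848578 F [-0.9654 -0.6341  5.1406] q [ 0.4688  0.4525  1.6782 -0.0004  1.0079  0.7689]
[   0.2    0.2 -108.2] [ 0.0023 -0.0018  0.0009]
[-189.8  145.5 -108.2] [ 0.0006 -0.0032  1.4569]
[-190.   145.3  -30.2] [ 0.0006 -0.0032  1.4569]
```

Emit:
carry_out(deltas=[[0,0,-20,0,0,0,0],[0,0,-60,0,0,0,0],[0,0,-100,0,0,0,0],[0,0,-108,0,0,0.1,0],[-60,45,-108,0,0,0.3,0],[-100,75,-108,0,0,0.5,0],[-140,110,-108,0,0,0.7,0],[-170,130,-108,0,0,0.9,0],[-190,145,-108,0,0,1.1,0],[-190,145,-108,0,0,1.3,0],[-190,145,-108,0,0,1.457,0],[-190,145,-108,0,0,1.457,0],[-190,145,-108,0,0,1.457,0],[-190,145,-108,0,0,1.457,0],[-190,145,-108,0,0,1.457,0],[-190,145,-108,0,0,1.457,0],[-190,145,-108,0,0,1.457,0],[-190,145,-108,0,0,1.457,0],[-190,145,-108,0,0,1.457,0],[-190,145,-108,0,0,1.457,0]])

```text
t: 5.45
tcp_pos: [0.5534, 0.111, 0.1481]
orientation: [0.0, 0.996, -0.092, -0.0]
contact_force: [-0.5, -0.1, -0.6]
gripper_width: 0.222
```

Run:
```python
from st import *
crop("top",(180,130,330,270),4,"pics/c9.png")
crop("side",(180,170,360,340),4,"pics/c10.png")
delta((*S(0,.038),.072,-.186),(*S(0,.038),.0665,-.186))
```

```text
now [0.5535 0.111  0.1481] yaw -0.1855271380282307 tilt 3.3405053459804396e-05 t 5.55 g 0.22323446734006808 F [ 0.7156  0.028  -0.8839] q [0.0446 0.2789 1.6586 0.     1.204  1.8009]
[ 1.4 -0.6 76.1] [-0.     -0.      0.0005]
[ 1.4 -0.6 81.6] [-0.     -0.      0.0005]
```

View pics/c9.png

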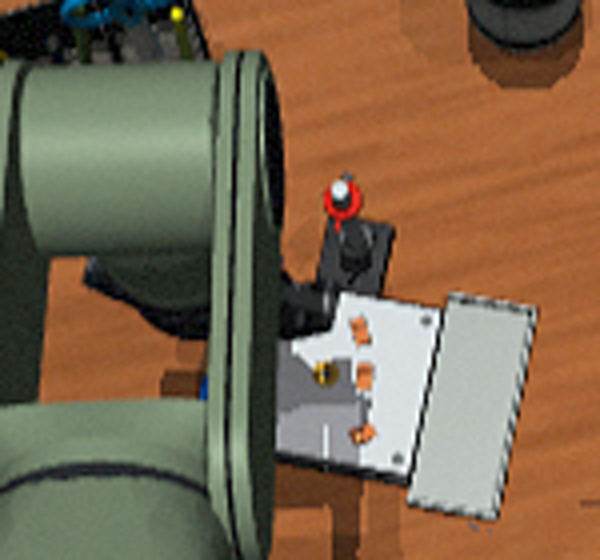

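View pics/c10.png

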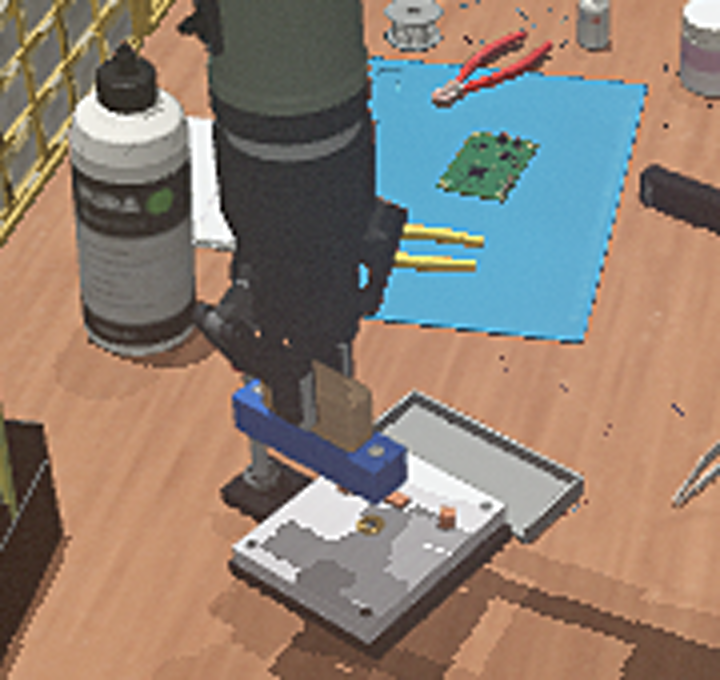

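Emit:
carry_out(deltas=[[1,0,20,0,0,0,0],[1,0,45,0,0,0,0],[1,0,65,0,0,0,0],[1,0,74,0,0,0,0],[1,0,77,0,0,0,0],[1,0,79,0,0,0,0],[1,0,80,0,0,0,0],[1,0,80,0,0,0,0],[1,0,80,0,0,0,0]])

```text
t: 6.3
tcp_pos: [0.5556, 0.1108, 0.0694]
orientation: [-0.0, 0.996, -0.093, 0.001]
contact_force: [-0.1, 0.2, -1.3]
gripper_width: 0.225
```

Run:
```python
from st import *
crop("side",(200,220,340,340),5,"pics/c11.png")
delta((*S(0,-.04),.067,-.186),(*S(0,-.054),.067,-.186))
```

```text
now [0.5555 0.1108 0.0694] yaw -0.18616523583996306 tilt 0.0023585643463648947 t 6.35 g 0.2248031223946053 F [-0.2626  0.7724 -1.1647] q [ 0.0441  0.3877  1.7022 -0.      1.0493  1.801 ]
[-0.6 77.5  2.3] [-0.0005 -0.0023 -0.0002]
[-0.6 91.5  2.3] [-0.0005 -0.0023 -0.0002]
```

View pics/c11.png

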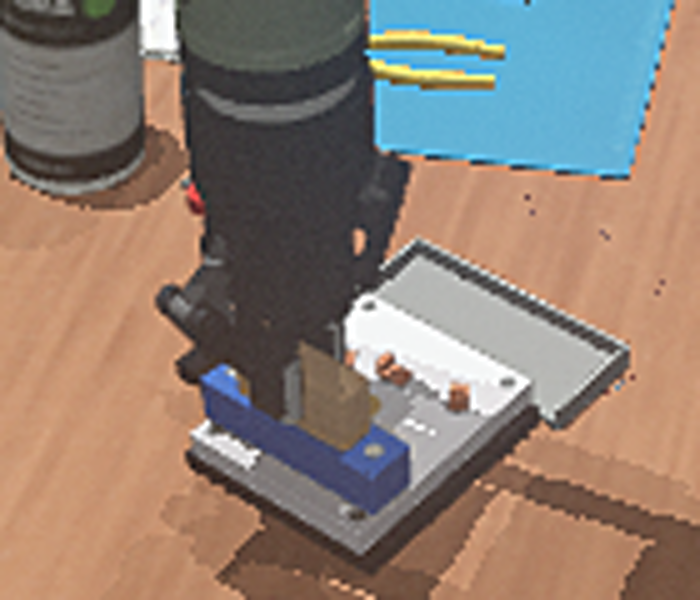

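Emit:
carry_out(deltas=[[0,0,1,0,0,0,0],[0,0,2,0,0,0,0],[0,0,2,0,0,0,0],[0,5,2,0,0,0,0],[0,10,2,0,0,0,0],[0,15,2,0,0,0,0],[0,20,2,0,0,0,0],[0,25,2,0,0,0,0],[0,30,2,0,0,0,0],[0,34,2,0,0,0,0],[0,38,2,0,0,0,0],[0,42,2,0,0,0,0],[0,46,2,0,0,0,0],[0,50,2,0,0,0,0],[0,54,2,0,0,0,0],[0,58,2,0,0,0,0],[0,62,2,0,0,0,0],[0,65,2,0,0,0,0],[0,65,2,0,0,0,0]])

```text
t: 7.93
tcp_pos: [0.5424, 0.0462, 0.0661]
orientation: [0.0, 0.996, -0.093, -0.0]
contact_force: [-0.1, -0.1, -0.5]
gripper_width: 0.221
```

Run:
```python
from st import *
crop("top",(225,165,325,265),6,"pics/c12.png")
crop("side",(200,220,340,340),5,"pics/c13.png")
delta((*S(0,-.04),.067,-.186),(*S(0,-.054),.067,-.186))
```

```text
now [0.5425 0.0467 0.0662] yaw -0.18650813570973265 tilt 2.3639230485515092e-05 t 8.0333 g 0.22229293467627328 F [ 0.0109 -0.1608 -0.7009] q [-0.0731  0.3548  1.7577 -0.      1.0291  1.6842]
[ 0.4 12.1 -0.8] [ 0.      0.     -0.0005]
[ 0.4 26.1 -0.8] [ 0.      0.     -0.0005]
```

View pics/c12.png

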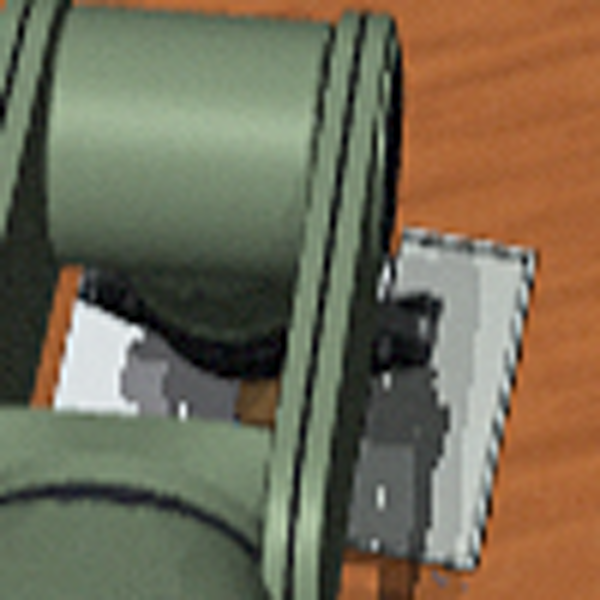

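View pics/c13.png

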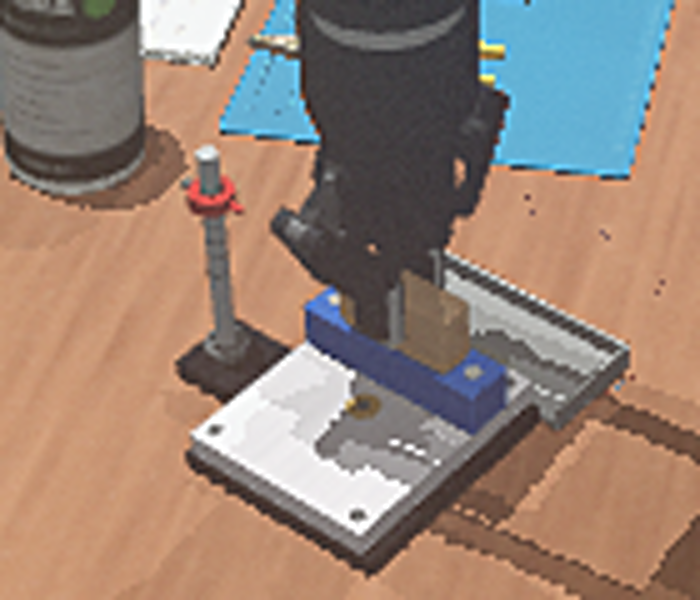

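Emit:
carry_out(deltas=[[0,3,0,0,0,0,0],[0,6,0,0,0,0,0],[0,9,0,0,0,0,0],[0,12,0,0,0,0,0],[0,15,0,0,0,0,0],[0,18,0,0,0,0,0],[0,21,0,0,0,0,0],[0,23,0,0,0,0,0],[0,25,0,0,0,0,0],[0,27,0,0,0,0,0],[0,29,0,0,0,0,0],[0,30,0,0,0,0,0],[0,30,0,0,0,0,0],[0,30,0,0,0,0,0]])

```text
t: 9.2
tcp_pos: [0.5369, 0.0173, 0.0661]
orientation: [-0.0, 0.996, -0.093, 0.0]
contact_force: [0.9, -0.3, -0.1]
gripper_width: 0.224
```

Run:
```python
from st import *
crop("top",(225,165,325,265),6,"pics/c14.png")
crop("side",(200,220,340,340),5,"pics/c15.png")
delta((*S(0,-.06),.067,-.186),(*S(0,-.05),.1,-.186))
```

```text
now [0.5369 0.0175 0.0661] yaw -0.18611928575805212 tilt 5.823616296432761e-05 t 9.3 g 0.21619146713815324 F [ 0.8648 -0.5179 -0.3603] q [-0.1287  0.3418  1.776   0.0001  1.0238  1.6282]
[ 0.4  2.4 -0.9] [-0.0001 -0.     -0.0001]
[  0.4  -7.6 -33.9] [-0.0001 -0.     -0.0001]
```

View pics/c14.png

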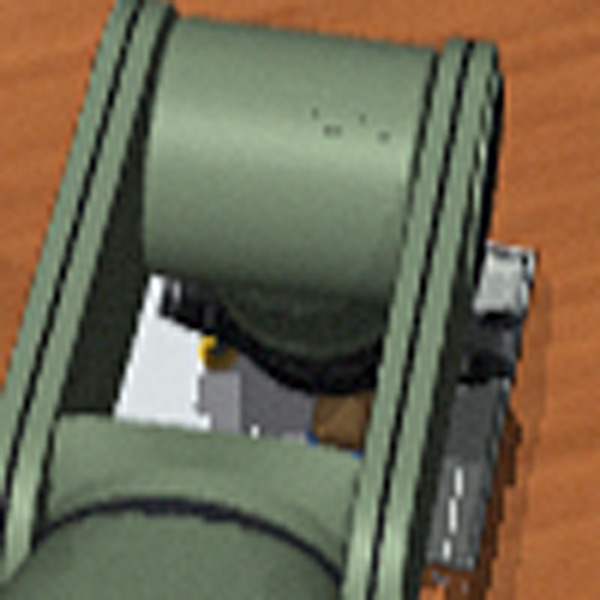

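View pics/c15.png

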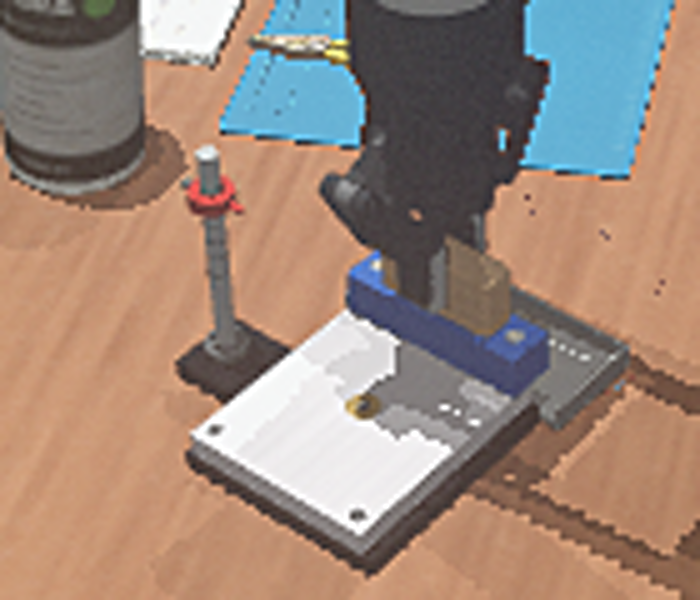

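Emit:
carry_out(deltas=[[0,0,-20,0,0,0,0],[0,0,-50,0,0,0,0],[0,-20,-80,0,0,0,0],[0,-60,-80,0,0,0,0],[0,-100,-80,0,0,0,0],[0,-140,-80,0,0,0,0],[0,-180,-80,0,0,0,0],[0,-200,-80,0,0,0,0],[0,-200,-80,0,0,0,0],[0,-200,-80,0,0,0,0],[0,-200,-80,0,0,0,0]])

```text
t: 10.22
tcp_pos: [0.5735, 0.2135, 0.1457]
orientation: [0.0, 0.996, -0.093, -0.0]
contact_force: [0.3, -0.4, -1.9]
gripper_width: 0.222
```

Run:
```python
from st import *
crop("top",(180,165,325,265),5,"pics/c16.png")
crop("side",(180,220,340,370),4,"pics/c17.png")
delta((*S(0,.14),.042,-.186))
```

```text
now [0.5737 0.2127 0.1459] yaw -0.18763856821427835 tilt 0.0008847904903997621 t 10.3167 g 0.2207224450200826 F [-0.0841  1.2257 -2.2618] q [ 0.2138  0.3744  1.5364 -0.0004  1.2317  1.9724]
[  0.4   1.  103.9] [ 0.0006  0.0006 -0.0016]
```

View pics/c16.png

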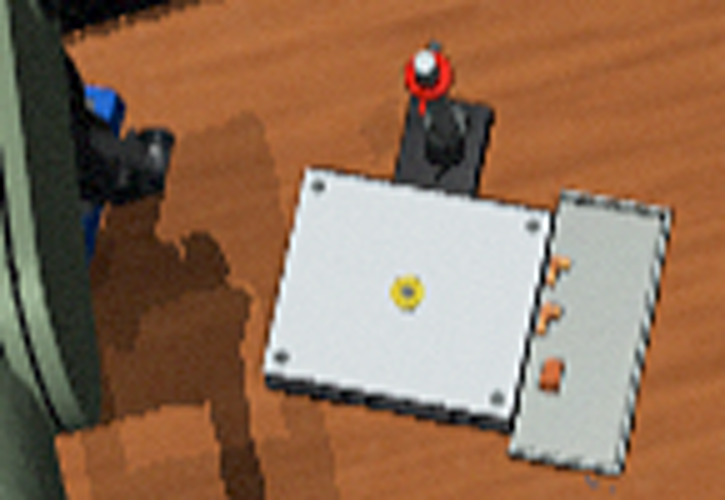

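View pics/c17.png

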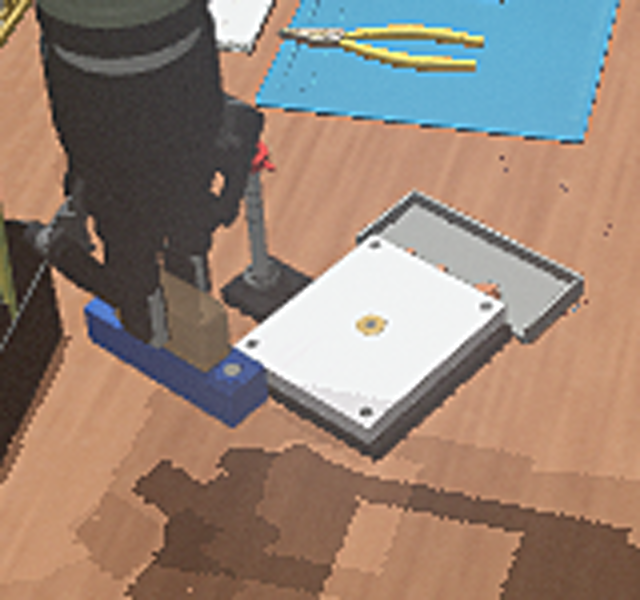

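Three chips are in the tray at crop (558,268), (548,318) and (551,375). I check their coordinates, then lower the scraper.

Run:
```python
from st import *
im=cv2.imread("pics/c16.png"); h=cv2.cvtColor(im,cv2.COLOR_BGR2HSV); m=cv2.inRange(h,(4,90,120),(16,255,255)); m[:,:530]=0;m[:,620:]=0;m[:230]=0;m[400:]=0
n,l,s,c=cv2.connectedComponentsWithStats(m)
for i in range(1,n):
    if s[i,4]>100:
        uv=(c[i]+.5)/5-.5+[180,165]
        for z in (.009,.014): print(s[i,4],R2.T@(ray("top",uv,z)[0,:2]-o))
```

```text
251 [ 0.0282 -0.0652]
251 [ 0.0273 -0.0656]
356 [ 0.0042 -0.066 ]
356 [ 0.0033 -0.0665]
517 [-0.0226 -0.0732]
517 [-0.0234 -0.0736]
```

Emit:
carry_out(deltas=[[0,1,30,0,0,0,0],[0,1,60,0,0,0,0],[0,1,85,0,0,0,0],[0,1,96,0,0,0,0],[0,1,100,0,0,0,0],[0,1,102,0,0,0,0],[0,1,103,0,0,0,0],[0,1,104,0,0,0,0],[0,1,104,0,0,0,0]])

```text
t: 11.07
tcp_pos: [0.5751, 0.2132, 0.0438]
orientation: [-0.0, 0.996, -0.093, 0.001]
contact_force: [0.6, -0.7, -1.3]
gripper_width: 0.218
```

Emit:
carry_out(deltas=[[0,0,1,0,0,0,0],[0,0,2,0,0,0,0],[0,0,3,0,0,0,0],[0,0,3,0,0,0,0],[0,0,3,0,0,0,0]])

```text
t: 11.48
tcp_pos: [0.5748, 0.2133, 0.0418]
orientation: [-0.0, 0.996, -0.093, 0.001]
contact_force: [-2.7, -0.9, 8.8]
gripper_width: 0.225
```

Emit:
carry_out(deltas=[[0,0,-1,0,0,0,0.5],[0,0,-1,0,0,0,0.5],[0,0,-1,0,0,0,0.5],[0,0,-1,0,0,0,0.5],[0,0,-1,0,0,0,0.5],[0,0,-1,0,0,0,0.5],[0,0,-20,0,0,0,0.5],[0,0,-50,0,0,0,0.5],[0,0,-90,0,0,0,0.5],[0,0,-130,0,0,0,0.5],[0,0,-170,0,0,0,0.5],[0,0,-170,0,0,0,0.5],[0,0,-170,0,0,0,0.5]])

```text
t: 12.57
tcp_pos: [0.5762, 0.2135, 0.2135]
orientation: [-0.001, 0.996, -0.093, 0.004]
contact_force: [-0.0, 0.0, 0.7]
gripper_width: 0.497
```

Run:
```python
from st import *
cv2.imwrite("pics/t1.png",env.grab_frame("top"))
cv2.imwrite("pics/s1.png",env.grab_frame("side"))
delta((.50,-.05,.21,-.1),(.5076,-.3157,.14,-.148),(.5076,-.3157,.015,-.148))
```

```text
now [0.5731 0.2128 0.2083] yaw -0.18626641764304389 tilt 0.0014708811391719587 t 12.6667 g 0.5011548385058441 F [ 0.0534  0.1611 -0.0487] q [0.214  0.3114 1.483  0.     1.3487 1.971 ]
[-23.2 271.8  -1.5] [ 0.0005  0.0014 -0.0863]
[ 33.6 531.4  68.6] [ 0.0005  0.0014 -0.0383]
[ 33.7 531.3 193.6] [ 0.0005  0.0014 -0.0383]
```

View pics/s1.png

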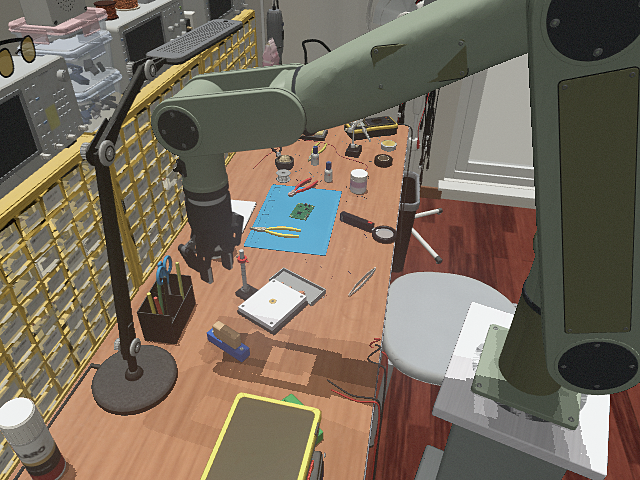

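View pics/t1.png

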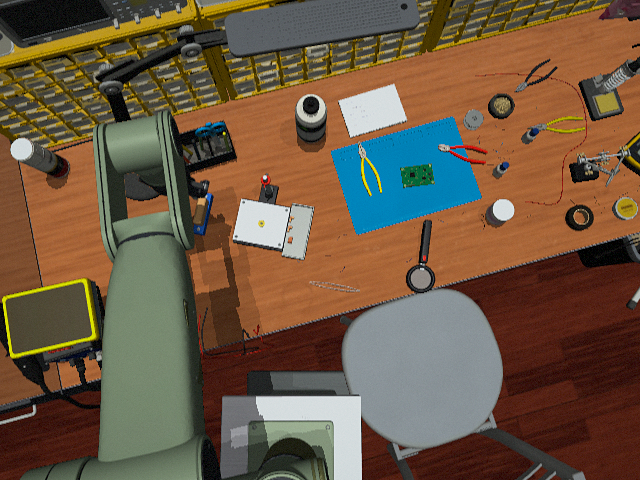

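The scraper stands upright at side (228,343) and the chips are in the tray. Now the loupe: black ring with glass and a red dot on the handle, at top (421,262), the only one of its kind. I'll rotate while crossing over to it.

Emit:
carry_out(deltas=[[-5,40,0,0,0,-0.12,0.5],[-8,80,0,0,0,-0.24,0.5],[-11,120,0,0,0,-0.36,0.5],[-14,160,0,0,0,-0.48,0.5],[-17,200,0,0,0,-0.6,0.5],[-20,240,0,0,0,-0.72,0.5],[-23,270,0,0,0,-0.84,0.5],[-10,300,0,0,0,-0.96,0.5],[0,340,0,0,0,-1.08,0.5],[5,380,0,0,0,-1.2,0.5],[10,420,0,0,0,-1.32,0.5],[20,460,10,0,0,-1.44,0.5],[25,490,20,0,0,-1.56,0.5],[30,510,30,0,0,-1.68,0.5],[34,531,40,0,0,-1.8,0.5],[34,531,50,0,0,-1.92,0.5],[34,531,60,0,0,-2.04,0.5],[34,531,68,0,0,-2.16,0.5],[34,531,68,0,0,-2.28,0.5],[34,531,68,0,0,-2.4,0.5]])

```text
t: 14.33
tcp_pos: [0.5065, -0.3135, 0.1368]
orientation: [-0.004, 0.447, 0.895, 0.001]
contact_force: [-0.1, -0.4, -0.0]
gripper_width: 0.501
```

Run:
```python
from st import *
delta((.5076,-.3157,.10,2.994),(.5076,-.3157,.015,2.994))
```

```text
now [ 0.5065 -0.3135  0.1368] yaw 2.2146943461962048 tilt 0.008124310806088534 t 14.3333 g 0.5007741095783687 F [-0.1133 -0.4447 -0.0272] q [-0.6994  0.3579  1.58    0.      1.2119 -1.3433]
[-2.7 -0.4 36.7] [ 0.0014 -0.0082 -0.7793]
[ -3.4  -0.2 121.7] [ 0.0014 -0.0082 -0.7793]
```

Emit:
carry_out(deltas=[[-3,0,10,0,0,-0.2,0.5],[-3,0,20,0,0,-0.4,0.5],[-3,0,37,0,-0.008,-0.78,0.5],[-3,0,37,0,-0.008,-0.78,0.5],[-3,0,37,0,-0.008,-0.78,0.5],[-3,0,37,0,-0.008,-0.78,0.5],[-3,0,37,0,-0.008,-0.78,0.5],[-3,0,37,0,-0.008,-0.78,0.5],[-3,0,37,0,-0.008,-0.78,0.5],[-3,0,37,0,-0.008,-0.78,0.5],[-3,0,37,0,-0.008,-0.78,0.5]])

```text
t: 15.25
tcp_pos: [0.5102, -0.3172, 0.1033]
orientation: [0.003, 0.077, 0.997, -0.001]
contact_force: [-0.4, 0.6, 0.4]
gripper_width: 0.496
```

Run:
```python
from st import *
crop("top",(370,190,470,300),5,"pics/c18.png")
crop("side",(310,150,420,260),5,"pics/c19.png")
delta((.5076,-.3157,.10,2.994),(.5076,-.3157,.015,2.994))
print(proj("side",[(.5076,-.3157,.026)]))
```

```text
now [ 0.5105 -0.3175  0.1038] yaw 2.988597056709875 tilt 0.00726549088573989 t 15.35 g 0.5027698400685753 F [ 0.3523  0.4301 -0.1075] q [-0.7008  0.4001  1.5987  0.0014  1.1357 -2.1192]
[3.2 1.3 3.8] [-0.0027  0.0067 -0.0054]
[ 3.7  1.5 88.8] [-0.0027  0.0067 -0.0054]
[[355.9727 216.5306]]
```

View pics/c18.png

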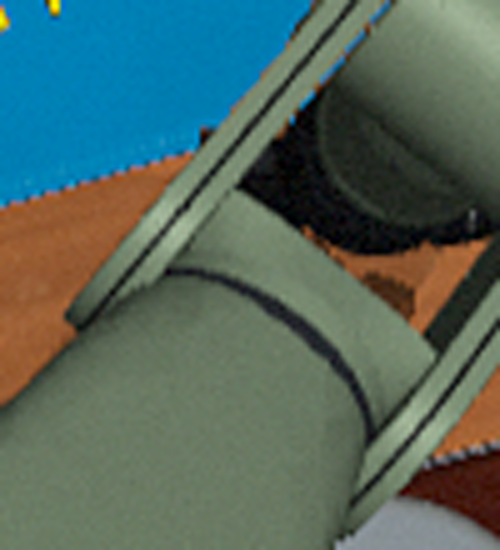

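View pics/c19.png

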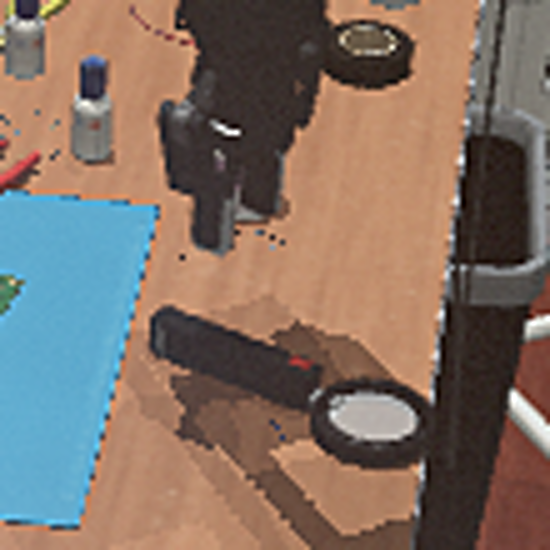

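Run:
```python
from st import *
im=cv2.imread("pics/c19.png"); h=cv2.cvtColor(im,cv2.COLOR_BGR2HSV)
m=cv2.inRange(h,(0,0,130),(180,50,255)); m[:370]=0;m[460:]=0;m[:,:310]=0;m[:,425:]=0
n,l,s,c=cv2.connectedComponentsWithStats(m)
for i in range(1,n):
    if s[i,4]>300: uv=(c[i]+.5)/5-.5+[310,150]; print(s[i],uv,ray("side",uv,.008),ray("side",uv,.010))
P=[(.5076,-.3157)]
for sgn in(-1,1):
  for x in(.5076-.05*-.989,.5076+.05*-.989):
    pass
ax=np.array([-.989,.1475]);ny=np.array([-.1475,-.989])
g=np.array([.5076,-.3157]); g0=g+.035*ax  # loupe origin
for xx in(-.085,.019):
  for yy in(-.009,.009):
    q=proj("side",[*(g0+xx*ax+yy*ny),.026])[0]; print(xx,yy,(q-[310,150]+.5)*5-.5, proj("side",[*(g0+xx*ax+yy*ny),0])[0]*5-[1550,750]+2)
cv2.imwrite("pics/c20.png",cv2.resize(im[290:480,130:450],None,fx=2.4,fy=2.4))
```

```text
[ 329  393   88   47 3239] [384.1245 232.9136] [[ 0.4187 -0.303   0.008 ]] [[ 0.418  -0.3004  0.01  ]]
-0.085 -0.009 [146.846  312.4728] [145.136  350.6369]
-0.085 0.009 [164.1244 297.8679] [162.2396 335.8802]
0.019 -0.009 [308.8197 375.4512] [305.2094 414.1767]
0.019 0.009 [325.2977 359.819 ] [321.5318 398.3944]
```

View pics/c20.png

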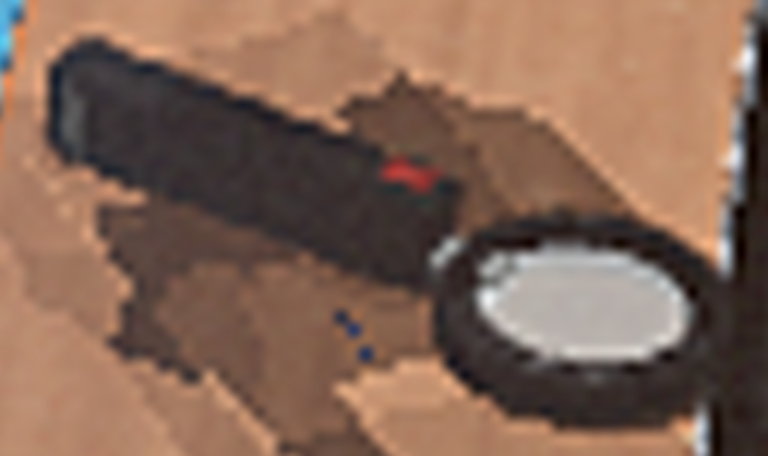

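The lens positions from both views agree (0.4186, −0.303), and the handle outline matches within a few mm. I descend and grip.

Emit:
carry_out(deltas=[[4,1,25,-0.003,0.007,-0.005,0.5],[4,1,50,-0.003,0.007,-0.005,0.5],[4,1,70,-0.003,0.007,-0.005,0.5],[4,1,80,-0.003,0.007,-0.005,0.5],[4,1,87,-0.003,0.007,-0.005,0.5],[4,1,88,-0.003,0.007,-0.005,0.5],[4,1,88,-0.003,0.007,-0.005,0.5],[4,1,88,-0.003,0.007,-0.005,0.5]])

```text
t: 16.02
tcp_pos: [0.5085, -0.3172, 0.0175]
orientation: [0.001, 0.074, 0.997, -0.001]
contact_force: [-0.9, -1.4, 0.1]
gripper_width: 0.498
```

Run:
```python
from st import *
crop("side",(310,150,420,260),5,"pics/c21.png")
delta((.5076,-.3157,.015,2.994))
```

```text
now [ 0.5085 -0.3172  0.0176] yaw 2.9939541450334635 tilt 0.0031403230907196644 t 16.0667 g 0.5020816210094465 F [ 0.0758  0.1726 -0.2779] q [-0.7021  0.5234  1.6319  0.0001  0.9832 -2.1254]
[1.1 1.4 2.6] [-0.0016  0.0027 -0.    ]
```

View pics/c21.png

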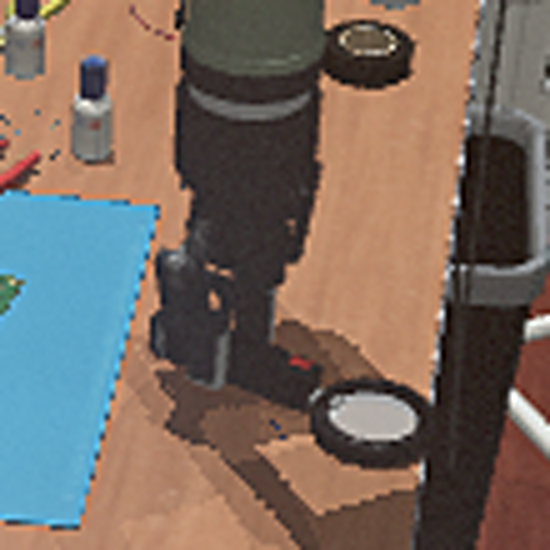

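The fingers straddle the handle. Now I centre, close, and lift a little.

Emit:
carry_out(deltas=[[1,1,2,0,0,0,0.4],[1,1,2,0,0,0,0.3],[1,1,2,0,0,0,0],[1,1,2,0,0,0,0],[1,1,2,0,0,0,0],[1,1,2,0,0,0,0],[1,1,2,0,0,0,0],[1,1,2,0,0,0,0],[1,1,2,0,0,0,0]])

```text
t: 16.82
tcp_pos: [0.5071, -0.3155, 0.0148]
orientation: [0.001, 0.074, 0.997, -0.0]
contact_force: [-0.7, 0.1, 5.2]
gripper_width: 0.195
```

Emit:
carry_out(deltas=[[1,1,-5,0,0,0,0],[1,1,-15,0,0,0,0],[1,1,-35,0,0,0,0],[1,1,-65,0,0,0,0],[1,1,-95,0,0,0,0],[1,1,-125,0,0,0,0],[1,1,-155,0,0,0,0],[1,1,-155,0,0,0,0],[1,1,-155,0,0,0,0],[1,1,-155,0,0,0,0]])

```text
t: 17.65
tcp_pos: [0.505, -0.3135, 0.1685]
orientation: [-0.001, 0.074, 0.997, 0.0]
contact_force: [-0.2, -0.3, -0.7]
gripper_width: 0.194
```

Run:
```python
from st import *
crop("side",(290,70,420,220),4,"pics/c22.png")
psi=1.2; g=o-.09*np.array([np.cos(psi),np.sin(psi)])
delta((.42,-.15,.18,2.0),(*g,.18,psi),(*g,.112,psi))
```

```text
now [ 0.5046 -0.3131  0.1674] yaw 2.993920878130651 tilt 0.003464068541677466 t 17.7 g 0.19463322543784567 F [ 0.012   1.1686 -2.4134] q [-0.7011  0.317   1.5653  0.0002  1.2628 -2.1242]
[107.7 148.9 -12. ] [ 0.0004 -0.0036  0.9939]
[ 33.9 301.5 -11.9] [-0.0012 -0.0038  1.7939]
[ 33.7 301.4  56.1] [-0.0012 -0.0038  1.7939]
```

View pics/c22.png

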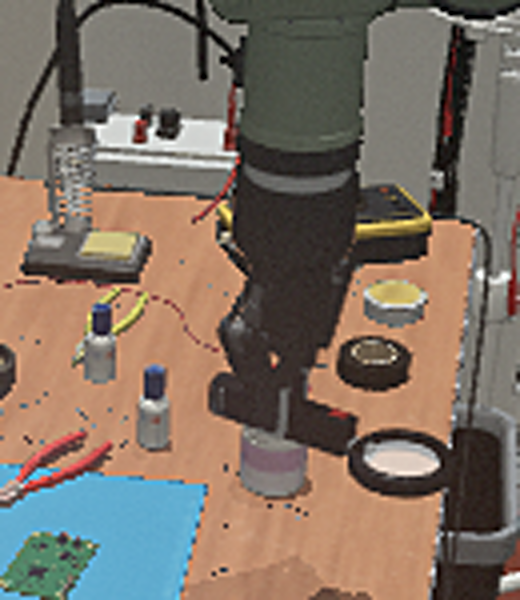

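The loupe is lifted and looks level. I carry it high over the stand while turning, then check before lowering.

Emit:
carry_out(deltas=[[5,20,-5,0,0,0.1,0],[10,40,-10,0,0,0.2,0],[20,65,-12,0,0,0.32,0],[25,90,-12,0,0,0.44,0],[30,115,-12,0,0,0.56,0],[34,140,-12,0,0,0.68,0],[34,165,-12,0,0,0.8,0],[34,190,-12,0,0,0.92,0],[34,215,-12,0,0,1.04,0],[34,240,-12,0,0,1.16,0],[34,260,-12,0,0,1.28,0],[34,280,-12,0,0,1.4,0],[34,290,-12,0,0,1.52,0],[34,296,-12,0,0,1.64,0],[34,300,-12,0,0,1.74,0],[34,302,-12,0,-0.003,1.794,0],[34,302,-12,0,-0.003,1.794,0],[34,302,-12,0,-0.003,1.794,0],[34,302,-12,0,-0.003,1.794,0],[34,302,-12,0,-0.003,1.794,0]])

```text
t: 19.37
tcp_pos: [0.5161, -0.0106, 0.1804]
orientation: [0.001, 0.825, 0.565, -0.001]
contact_force: [-0.1, 0.5, 0.5]
gripper_width: 0.2
```

Run:
```python
from st import *
crop("side",(200,180,340,330),4,"pics/c23.png")
crop("top",(215,140,335,260),5,"pics/c24.png")
psi=1.2; g=o-.09*np.array([np.cos(psi),np.sin(psi)])
delta((*g,.16,psi),(*g,.112,psi))
```

```text
now [ 0.5164 -0.0106  0.1808] yaw 1.1999938068470868 tilt 0.0024177734226993384 t 19.4667 g 0.1971566738001551 F [ 0.1575 -0.2197 -1.5818] q [-0.187   0.1427  1.7498 -0.0021  1.2477  0.1844]
[ 0.3 -1.2 20.8] [ 0.0017  0.0017 -0.    ]
[ 0.4 -1.3 68.8] [ 0.0017  0.0017 -0.    ]
```

View pics/c23.png

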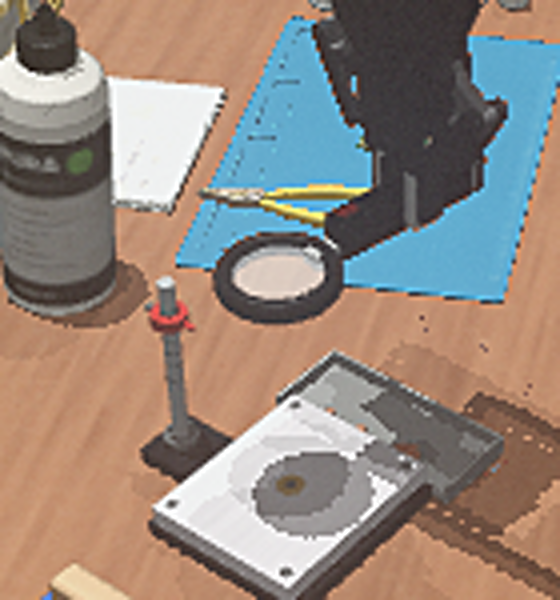

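View pics/c24.png

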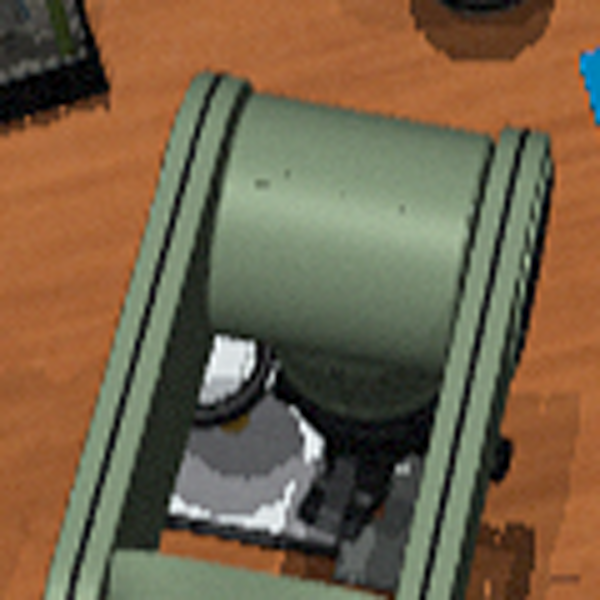

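Run:
```python
from st import *
im=cv2.imread("pics/c23.png"); h=cv2.cvtColor(im,cv2.COLOR_BGR2HSV)
m=cv2.inRange(h,(0,0,0),(180,255,85)); m[:225]=0;m[335:]=0;m[:,:205]=0;m[:,345:]=0
# hole = glass
m2=255-m; n,l,s,c=cv2.connectedComponentsWithStats(m2,connectivity=4)
for i in range(1,n):
    if 1500<s[i,4]<9000: uv=(c[i]+.5)/4-.5+[200,180]; print(s[i],uv,[ray("side",uv,z)[0] for z in(.171,.173,.175)])
dark=np.argwhere(m[:,:320]>0); 
col=m[:, 275]; print("rows at col275",np.flatnonzero(col)[[0,-1]]); r=np.flatnonzero(m[275:285].max(0)); print(r.min(),r.max())
print(proj("side",[(.548,.074,.173),(.548,.074,.1035)]))
p=np.array([.5164,-.0106]);v=np.array([np.cos(1.2),np.sin(1.2)]);print("exp lens",p+.0895*v)
```

```text
[ 231  243   95   61 4378] [269.4114 247.7077] [array([0.5498, 0.0694, 0.171 ]), array([0.5484, 0.0715, 0.173 ]), array([0.547 , 0.0737, 0.175 ])]
rows at col275 [237 322]
214 342
[[268.9813 248.4211]
 [270.4878 273.8472]]
exp lens [0.5488 0.0728]
```

Lens estimate (0.5486, 0.072) against insert (0.548, 0.074). I lower it to collar height.

Emit:
carry_out(deltas=[[1,-1,8,0,0,0,0],[1,-1,20,0,0,0,0],[1,-1,32,0,0,0,0],[1,-1,44,0,0,0,0],[1,-1,54,0,0,0,0],[1,-1,61,0,0,0,0],[1,-1,66,0.001,0.001,0,0],[1,-1,69,0.001,0.001,0,0],[1,-1,70,0.001,0.001,0,0],[1,-1,70,0.001,0.001,0,0],[1,-1,70,0.001,0.001,0,0],[1,-1,70,0.001,0.001,0,0],[1,-1,70,0.001,0.001,0,0],[1,-1,70,0.001,0.001,0,0]])

```text
t: 20.63
tcp_pos: [0.5164, -0.0093, 0.1115]
orientation: [0.001, 0.825, 0.565, 0.0]
contact_force: [-0.7, -1.2, -0.9]
gripper_width: 0.196
```

Run:
```python
from st import *
im=crop("side",(210,220,310,320),6,"pics/c25.png")
cv2.imwrite("pics/s2.png",im)
crop("top",(180,140,330,260),5,"pics/c26.png")
delta((.515,-.0105,.1113,1.2))
c=cv2.imread("pics/c25.png"); h=cv2.cvtColor(c,cv2.COLOR_BGR2HSV)
m=cv2.inRange(h,(0,0,0),(180,255,85)); n,l,s,cc=cv2.connectedComponentsWithStats(255-m,connectivity=4)
for i in range(1,n):
    if 2500<s[i,4]<20000: uv=(cc[i]+.5)/6-.5+[210,220]; print(s[i],uv,[ray("side",uv,z)[0] for z in(.1005,.1035,.1065)])
```

```text
now [ 0.5162 -0.0092  0.1113] yaw 1.1999491530393969 tilt 0.0017784419274224658 t 20.7333 g 0.19474425911927884 F [-0.4806  0.2467  0.2177] q [-0.1852  0.2328  1.8053 -0.0009  1.1019  0.1861]
[-1.6 -0.7  0. ] [ 0.0017  0.0005 -0.0001]
[  294   279   140    95 10054] [270.4155 273.4309] [array([0.5507, 0.07  , 0.1005]), array([0.5488, 0.0729, 0.1035]), array([0.547 , 0.0758, 0.1065])]
```

View pics/c25.png

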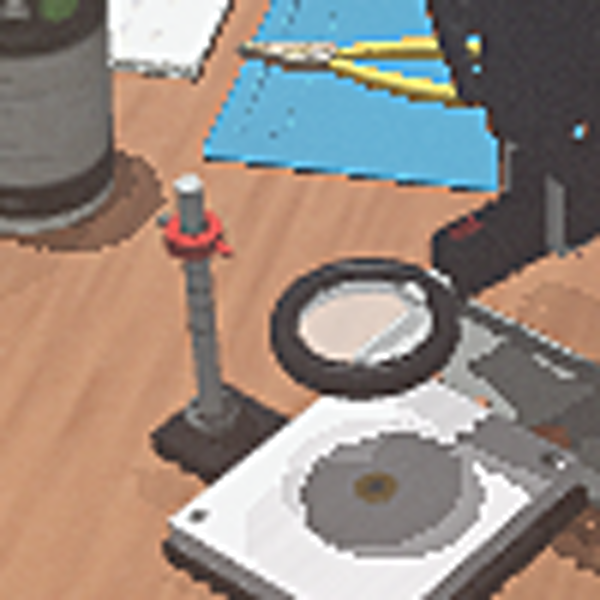

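View pics/c26.png

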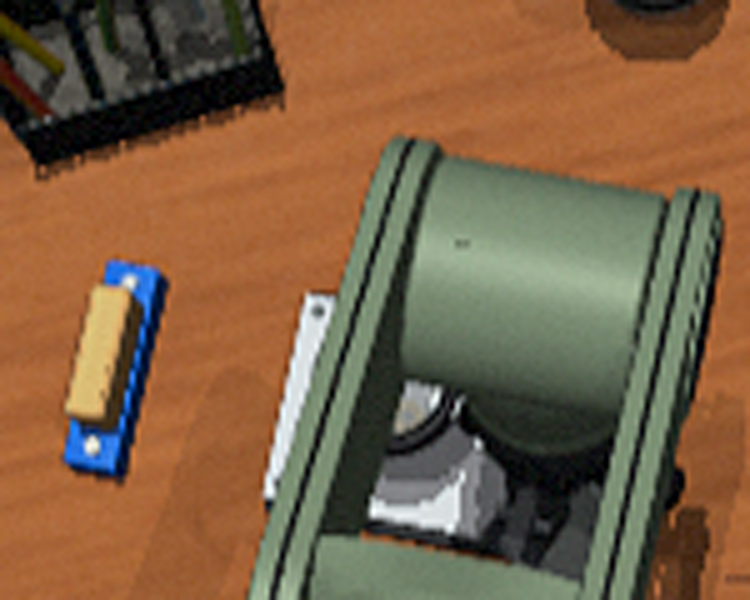

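The lens is over the insert at collar height by both kinematics and side view. The collar is unmoved and the scraper upright. I hold briefly, then hand in.

Emit:
carry_out(deltas=[[0,0,0,0,0,0,0],[0,0,0,0,0,0,0],[0,0,0,0,0,0,0],[0,0,0,0,0,0,0],[0,0,0,0,0,0,0],[0,0,0,0,0,0,0],[0,0,0,0,0,0,0],[0,0,0,0,0,0,0]])

```text
t: 21.4
tcp_pos: [0.5161, -0.0092, 0.1111]
orientation: [0.001, 0.825, 0.565, 0.0]
contact_force: [0.3, 0.3, -0.8]
gripper_width: 0.196
```

Run:
```python
from st import *
c=crop("side",(210,220,310,320),6,"pics/c27.png"); c=cv2.imread("pics/c27.png"); h=cv2.cvtColor(c,cv2.COLOR_BGR2HSV)
m=cv2.inRange(h,(0,0,0),(180,255,85)); n,l,s,cc=cv2.connectedComponentsWithStats(255-m,connectivity=4)
for i in range(1,n):
    if 2500<s[i,4]<20000: uv=(cc[i]+.5)/6-.5+[210,220]; print(uv,ray("side",uv,.1035))
delta(); print(env.read_state()["joint_vel"])
print(env.finish_job())
```

```text
[270.4538 273.5242] [[0.5486 0.0731 0.1035]]
now [ 0.5161 -0.0092  0.1111] yaw 1.1999052684031097 tilt 0.0012809152540893798 t 21.45 g 0.20015938491727023 F [ 0.0126 -0.2105 -0.6987] q [-0.1852  0.2332  1.8055 -0.0009  1.1019  0.1861]
[-0.0012  0.0006 -0.0022 -0.0004 -0.0002  0.    ]
the job is handed in; nothing more can be done
None
```

I swept the three chips into the tray and stood the scraper upright on the desk to the left of the stand. I then picked up the loupe by its handle and handed the job in at about 21.5 s, still holding the lens over the insert at collar height.

- **Chips:** after the sweep the top view put all three in the tray, at stand y of about −65, −66 and −73 mm. I did not measure them again at the end.
- **Scraper:** it stands upright and let go in the later pictures.
- **Lens position:** the lens sits at (0.5486, 0.0731), against the insert at (0.548, 0.074), so within about 2 mm.
- **Lens height:** it is about 0.103 m by arm kinematics. The collar's height, read from the side image, is 0.1035 m, give or take 1.5 mm.
- **Level and still:** tool tilt was about 0.001 rad and the arm was at rest. I only judged the loupe's own tilt in the fingers indirectly, from the height match.
- **Collar:** it looks unmoved in the last side view.

No check failed. The two lens estimates, side view and kinematics, differed by 1–2 mm. I did not re-measure the bystanders after the start, but the arm passed clear of them and they looked unmoved in the later pictures.

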